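Close up the row of boxed parts and lock the stop

TASK

Close up the row of three boxed parts on the stock rack: turn the clamp handle on the sliding stop fully loose, slide the stop along its rail until the three boxes stand pressed together against the fixed end plate with no gaps left, then turn the clamp fully tight again so the stop holds them. Do not crush or tip the boxes, and leave the fourth box and the other things on the bench where they are.

Things in the scene. Friction and masses are not known exactly. Their poses are not given: they have to be found in the camera images.
- rack: Fixed stock rack: aluminium rail 40 mm wide, 30 high, 380 long, with a fixed dark steel end plate (150 mm wide, 62 high) at one end. Origin: on the bench, middle of the end plate's inner face. y runs along the row from end plate to open end, z up. Boxes stand on the bench in a lane centred on x = 0; rail centre at x = -75 mm (robot's side), y = -30 to 350 mm.
- stop (a joint): Slide of the dark steel stop along the rail, in m: 0 at the open end (its face 280 mm from the end plate), growing as the stop moves towards the end plate (face distance = 0.280 - value), up to 0.185. It moves only while the clamp is loose.
- stop_face (a point): Point at bench height on the stop's flat face that looks at the end plate, in mid lane; its y in the rack's frame is the clear length of the row. The stop's plate is 6 mm thick, 62 mm high, 145 mm wide; its saddle sits on the rail behind the plate.
- clamp (a joint): Clamp handle angle in rad: 0 fully loose (bar square across the rail), about 1.57 fully tight (bar in line with the rail), end stop at 1.6; tightening is clockwise seen from above. It begins to grip the rail at about 0.55; fully loose means below 0.4, fully tight above 1.2.
- clamp_grip (a point): Middle of the black T-bar clamp handle on top of the stop's saddle, 94 mm above the bench, on the handle's upright axis: grip here. Bar 60 mm long, 14 thick, 26 high (81 to 107 mm above the bench). It rides with the stop, over the rail, 36 mm behind stop_face. Its x axis lies along the bar: at clamp value 0 along the rack's x.
- box_a: Plain cardboard box of parts, 30 mm thick (its y), 90 mm deep (its x), 65 mm high, about 200 g. Origin: centre of its underside. Any three of the four boxes stand in the rack's lane in any order with gaps between; the fourth stands on the bench about 165 mm beyond the lane's middle (rack x), and stays there.
- box_b: Plain cardboard box of parts, 38 mm thick (its y), 90 mm deep (its x), 65 mm high, about 224 g. Origin: centre of its underside. Any three of the four boxes stand in the rack's lane in any order with gaps between; the fourth stands on the bench about 165 mm beyond the lane's middle (rack x), and stays there.
- box_c: Plain cardboard box of parts, 46 mm thick (its y), 90 mm deep (its x), 65 mm high, about 248 g. Origin: centre of its underside. Any three of the four boxes stand in the rack's lane in any order with gaps between; the fourth stands on the bench about 165 mm beyond the lane's middle (rack x), and stays there.
- box_d: Plain cardboard box of parts, 54 mm thick (its y), 90 mm deep (its x), 65 mm high, about 272 g. Origin: centre of its underside. Any three of the four boxes stand in the rack's lane in any order with gaps between; the fourth stands on the bench about 165 mm beyond the lane's middle (rack x), and stays there.
- bottle: Bystander: white plastic bottle, 68 mm across, 150 mm high, standing on the bench; origin at the centre of its underside.
- jar: Bystander: squat black jar with steel lid, 72 mm across, 80 mm high, standing on the bench; origin at the centre of its underside.
There are look-alikes about, which are no part of the job. What is shaped like the box_b but black is not meant.

How it is judged:
By the outcome, as a careful person would: the job done as asked, in the order asked, and still so for the second after the job is handed in, with the robot touching nothing.
It also fails if it takes over 40 s, if anything falls off the work surface, if the arm or the gripper's body presses on something with over 40 N, if the wrist force passes 120 N, or if a joint passes its speed limit or range.

ROBOT

A 7-joint arm with a two-finger parallel gripper is mounted at the origin on the work surface. World frame = base frame: x ahead of the robot, y to its left, z up, the work surface at z = 0. Lengths are in m, angles in rad, forces in N, time in s.
With the tool pointing down it reaches from about 0.4 to 0.85 m from the base axis. Payload 4.5 kg.
Tool frame: the origin (TCP) lies midway between the tips of the shut fingers; the grasp point (between the pads) lies 19 mm behind it; z points along the fingers, y is the line along which they close (so a half turn about z gives the same grasp; the last joint's range is limited). The gripper opens to 88 mm and grips with 3 to 60 N. Pads are 18 mm wide; open, the fingers measure 123 mm over their backs; the gripper's body (75 mm by 187 mm) begins 45 mm behind the grasp point.
Start: joints at [1.356, 0.689, -0.195, 1.565, 0.157, 0.902, -0.215], TCP at [0.154, -0.606, 0.239] pointing down, gripper open.
Joint ranges: [-3.01, 3.01], [-0.46, 2.08], [-1.47, 1.51], [0.13, 2.56], [-1, 4.14], [0.04, 2.09], [-2.66, 2.66]. Speed limits (rad/s): [2.57, 2.57, 3.14, 3.14, 3.14, 3.14, 3.14].

INTERFACE

Orientations are given as a unit quaternion [x, y, z, w].
In Python, from plant import sensors, eyes, finish_job gives the robot as it stands.
- The arm moves only by the tool send_rows, never from a script. Its argument "rows" is text: rows parted by semicolons, each of 4 numbers parted by spaces: the shift along the tool's x, y, z normalised to -1 to 1, where 1 is 30 cm, then the turn about the tool's z normalised to -1 to 1, where 1 is 2 pi rad. A call has 1 to 10 rows; each row is the pose to reach, as a shift and turn from the pose commanded when the call began, along the tool's axes at that moment, turning the shorter way round; what a row does not reach only later rows make up. A row lasts 1/12 s, in which the tool goes at most 41.7 mm and 7.16 degrees, less where a joint would pass 70% of its speed; a pose out of reach is approached as far as the arm can. A call with a number of a shift or a turn outside -1 to 1 is refused whole. A call with a gripper value outside its range is refused whole. "jaw" is the closure, from -1 (fully open) to 1 (shut), set as the call begins (left out, the last holds). The fingers move at their own pace and stop on an object; "force" is the grip in N (left out, the last holds). Time passes only in rows, so rows that repeat a pose let the fingers close. It gives the time, the measured TCP pose, the force, the opening and the grip force at its end, in the units of the state.
- sensors.get_state(): the state, without advancing time (a new reading comes with each control period).
- eyes.snapshot(name): name is "scene" or "side" or "wrist"; returns (picture, depth): 384x512x3 uint8, red, green, blue; 384x512 float32, m along the optical axis (not along the pixel's ray), 0 where there is no reading.
- eyes.calibration(name): a dict with "fov_y" (degrees; the focal length in pixels is half the picture's height over the tangent of half this angle, whatever the lens; pixels are square), "cx", "cy" (the principal point, pixels), "dist_coeffs" ([k1, k2, p1, p2, k3] as OpenCV has them; the pictures are not rectified), "world_from_camera" (4x4, takes a point from camera to world coordinates). Camera axes: x right, y down, z forward; pixel columns grow to the right and rows downward; lengths in m; the calibration is good to about 2 mm. A picture is of the moment at which its call begins: read the wrist's pose just before it. calibration takes no time and is no camera call; for the wrist camera it gives the pose at the moment of the call.
- finish_job(): hands the job in; it is judged then, once.
The state is a dict: "clock": time; "q": joint angles; "qd": joint speeds; "joint_torque": joint torques, N m; "tool_pos": TCP position; "eef_rot": TCP orientation; "contact_force": force on the tool from outside, world axes, zero at the start; "moment": the same for the moment, N m; "opening": opening from 0.0 (shut) to 1.0 (fully open); "finger_force": force on a finger pad.
Only numpy, scipy, OpenCV 4.12 (cv2) and the standard library are available. Lean on these libraries where they do the work, as an engineer would, in place of code of your own. Each camera call takes 0.05 s, during which the arm holds its last target. There are 200 camera calls.

## Working session

There is one attempt and no reset: what is moved stays moved. The work goes in short steps, Python scripts to look and compute and a tool call to move; the robot and the scene stay as the last step left them, time stands still between calls to the robot, and variables do not carry over. Pictures are saved under pics/ and viewed, at most 10 in all, crops included, and the job is handed in when it is done.

Besides the shell and the picture viewer there is one more tool, called by a JSON object that holds its "name" and its "arguments". send_rows: Moves the arm, as the interface text tells. Scaled input: -1 to 1 covers 30 cm each way for a shift and 2 pi rad each way for a turn. Its arguments: {"type":"object","properties":{"rows":{"type":"string"},"jaw":{"type":"number"},"force":{"type":"number"}},"required":["rows"]}

```bash
mkdir -p pics; ls
cat > h.py <<'E'
import numpy as np, cv2
from plant import sensors, eyes, finish_job
def K(c):
    f=192/np.tan(np.radians(c['fov_y'])/2)
    return np.array([[f,0,c['cx']],[0,f,c['cy']],[0,0,1]]),np.array(c['dist_coeffs'],float)
def ray(c,px):
    k,d=K(c); n=cv2.undistortPoints(np.array(px,float).reshape(-1,1,2),k,d).reshape(-1,2)
    T=np.array(c['world_from_camera']); return T[:3,3],np.c_[n,np.ones(len(n))]@T[:3,:3].T
def plane(c,px,z):
    o,r=ray(c,px); return o+r*((z-o[2])/r[:,2])[:,None]
def cloud(c,dep):
    v,u=np.mgrid[0:384,0:512]; o,r=ray(c,np.c_[u.ravel(),v.ravel()])
    return (o+r*dep.reshape(-1,1)).reshape(384,512,3)
E
python3 - <<'E'
from h import *
s=sensors.get_state(); print(s)
ims=[]
for n in("scene","side"):
    p,d=eyes.snapshot(n); c=eyes.calibration(n); np.savez(n,p=p,d=d); 
    import pickle; pickle.dump(c,open(n+'.pkl','wb'))
    cv2.imwrite(f'pics/{n}0.png',p[:,:,::-1]); print(n,c)
E
```

```text
pics
{'clock': 0.0, 'q': array([ 1.35574154,  0.68999544, -0.19449634,  1.56635715,  0.15730131,
        0.90249277, -0.21507088]), 'qd': array([-0.00179933, -0.00235658, -0.00018913,  0.00153111, -0.0014399 ,
       -0.00071656,  0.00034839]), 'joint_torque': array([ 7.21799734e-04, -5.27554929e+01, -1.26691740e+00, -1.53430098e+01,
       -5.27141453e-02,  6.57298457e-03,  1.72931022e-04]), 'tool_pos': array([ 0.15371788, -0.60514066,  0.23789894]), 'eef_rot': array([ 9.92262113e-01,  1.24157288e-01, -1.87617156e-04, -9.11852670e-04]), 'contact_force': array([-0.17038295, -0.4299849 , -0.45826344]), 'moment': array([0.03282571, 0.01257145, 0.0134792 ]), 'finger_force': 0.0, 'opening': 1.0004797303559394}
scene {'fov_y': 53.02223286694778, 'cx': 254.76510402991505, 'cy': 180.17749281474664, 'dist_coeffs': array([-0.0302917,  0.       ,  0.       ,  0.       ,  0.       ]), 'world_from_camera': array([[ 0.68138622,  0.53661546, -0.49775161,  1.18934036],
       [ 0.73166377, -0.51752034,  0.44366746, -0.53403076],
       [-0.01951776, -0.66649571, -0.74525333,  0.93906051],
       [ 0.        ,  0.        ,  0.        ,  1.        ]])}
side {'fov_y': 44.64060247786606, 'cx': 253.23647968421625, 'cy': 190.10001125753897, 'dist_coeffs': array([0.02543757, 0.        , 0.        , 0.        , 0.        ]), 'world_from_camera': array([[ 0.9865844 , -0.13409279,  0.09311466,  0.48963781],
       [-0.16206327, -0.73575926,  0.65756658, -0.77921337],
       [-0.01966497, -0.66383539, -0.74762013,  0.96802505],
       [ 0.        ,  0.        ,  0.        ,  1.        ]])}
```

View pics/scene0.png

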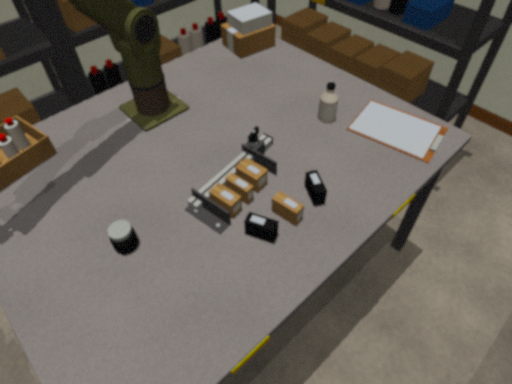

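View pics/side0.png

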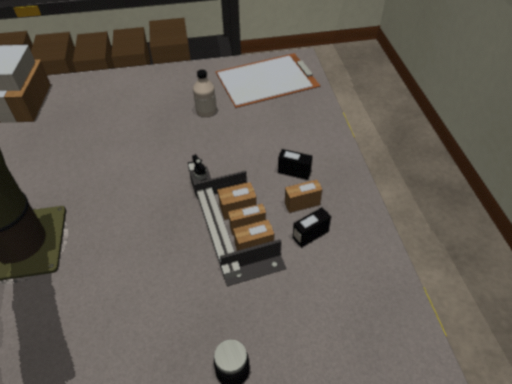

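Scene view: end plate near (210,205), three boxes (225,198)–(252,173), stop plate (262,158), handle (255,138), fourth box (288,207), black decoys (262,226), (316,186). Side view: handle (198,168), stop (222,182), end plate (250,255).

Run:
```python
from h import *
import pickle
for n,(x0,x1,y0,y1) in(("scene",(180,310,115,245)),("side",(180,310,145,275))):
    z=np.load(n+'.npz'); p=z['p']; c=pickle.load(open(n+'.pkl','rb')); P=cloud(c,z['d'])
    cv2.imwrite(f'pics/{n}_crop.png',cv2.resize(p[y0:y1,x0:x1,::-1],(580,580),interpolation=cv2.INTER_CUBIC))
    m=np.zeros((384,512),bool); m[y0:y1,x0:x1]=1
    hsv=cv2.cvtColor(p,cv2.COLOR_RGB2HSV)
    top=m&(P[...,2]>.055)&(P[...,2]<.075)
    br=top&(hsv[...,1]>90)&(hsv[...,2]>60); dk=top&(hsv[...,2]<70)&~br
    hi=m&(P[...,2]>.078)&(P[...,2]<.12)
    rl=m&(P[...,2]>.024)&(P[...,2]<.036)&(hsv[...,1]<60)&(hsv[...,2]>110)
    for nm,mm in(('br',br),('dk',dk),('hi',hi),('rail',rl)):
        k,l,st,ce=cv2.connectedComponentsWithStats(mm.astype(np.uint8))
        for i in range(1,k):
            if st[i,4]<12: continue
            q=P[l==i]; r=cv2.minAreaRect((q[:,:2]*1000).astype(np.float32))
            print(n,nm,ce[i].round(),st[i,4],np.round(q.mean(0),3),'rect',np.round(r[0]),np.round(r[1]),round(r[2]))
```

```text
scene br [250. 169.] 303 [0.56  0.008 0.063] rect [560.  12.] [93. 57.] 9
scene br [238. 183.] 155 [ 0.577 -0.058  0.062] rect [577. -54.] [89. 32.] 6
scene br [224. 195.] 295 [ 0.584 -0.118  0.063] rect [ 581. -115.] [91. 48.] 7
scene br [286. 203.] 238 [ 0.731 -0.007  0.063] rect [732.  -2.] [90. 40.] 8
scene dk [253. 143.] 28 [0.481 0.097 0.065] rect [481.  98.] [31. 13.] 57
scene dk [258. 154.] 75 [0.523 0.077 0.059] rect [525.  79.] [138.  11.] 10
scene dk [308. 176.] 27 [0.705 0.116 0.063] rect [706. 115.] [ 9. 39.] 43
scene dk [212. 203.] 97 [ 0.58  -0.161  0.059] rect [ 572. -161.] [141.   9.] 9
scene dk [263. 224.] 248 [ 0.739 -0.107  0.063] rect [ 730. -106.] [88. 39.] 25
scene hi [253. 135.] 121 [0.476 0.101 0.096] rect [476. 105.] [23. 63.] 21
scene rail [265. 139.] 68 [0.463 0.168 0.029] rect [461. 168.] [37. 44.] 88
scene rail [222. 174.] 446 [ 0.49  -0.049  0.029] rect [493. -39.] [ 42. 223.] 8
scene rail [194. 201.] 76 [ 0.515 -0.183  0.028] rect [ 514. -184.] [39. 24.] 11
side br [236. 195.] 480 [0.556 0.009 0.063] rect [559.  13.] [90. 58.] 7
side br [296. 192.] 221
[... 355 characters left out ...]
de dk [218. 179.] 134 [0.517 0.078 0.059] rect [522.  78.] [141.  12.] 10
side dk [302. 227.] 140 [ 0.699 -0.119  0.062] rect [ 709. -113.] [49. 40.] 24
side dk [251. 249.] 232 [ 0.568 -0.161  0.059] rect [ 567. -160.] [145.  12.] 8
side hi [198. 165.] 170 [0.471 0.099 0.097] rect [468. 102.] [23. 62.] 21
side rail [191. 166.] 30 [0.449 0.169 0.028] rect [448. 168.] [24. 11.] 87
side rail [220. 221.] 431 [ 0.505 -0.039  0.028] rect [504. -32.] [ 17. 221.] 8
side rail [211. 223.] 439 [ 0.482 -0.042  0.028] rect [481. -37.] [ 16. 224.] 9
side rail [235. 266.] 57 [ 0.526 -0.18   0.028] rect [ 526. -180.] [16. 23.] 8
side rail [226. 269.] 59 [ 0.503 -0.184  0.028] rect [ 503. -183.] [16. 23.] 10
```

View pics/scene_crop.png

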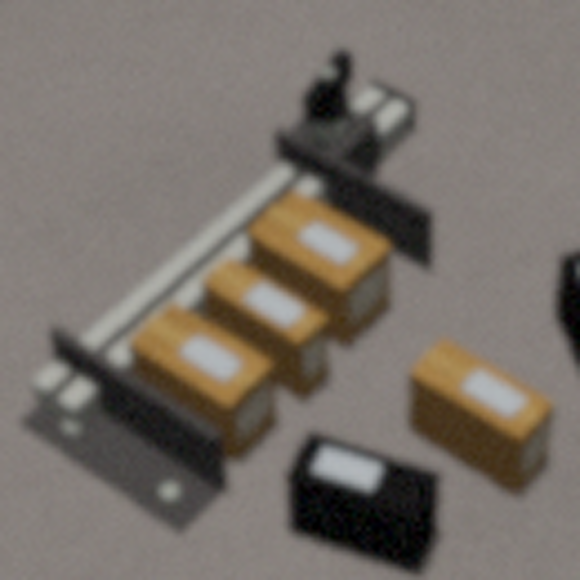

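View pics/side_crop.png

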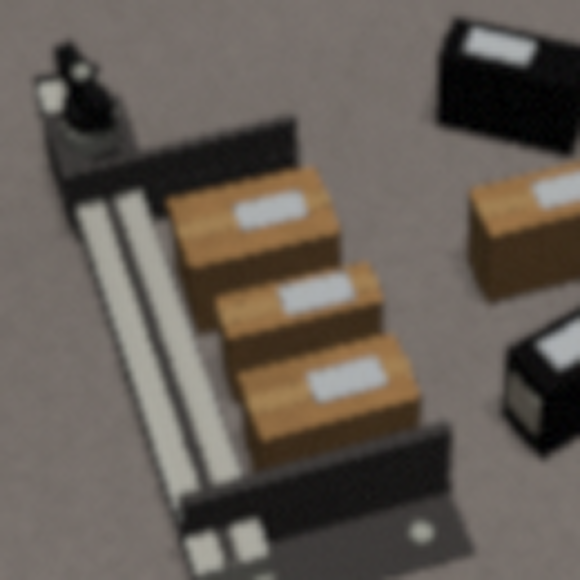

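{"name": "send_rows", "arguments": {"rows": "0.96 -0.46 0 -0.15;0.96 -0.46 0 -0.15;0.96 -0.46 0 -0.15;0.96 -0.46 0 -0.15;0.96 -0.46 0 -0.15;0.96 -0.46 0 -0.15;0.96 -0.46 0 -0.15;0.96 -0.46 0 -0.15;0.96 -0.46 0 -0.15", "jaw": 0.0, "force": 40}}

```text
clock: 0.85
tool_pos: [0.4056, -0.3946, 0.239]
eef_rot: [0.824, 0.567, 0.003, -0.0]
contact_force: [0.6, 0.7, -0.4]
opening: 0.499
finger_force: 0.0
```

```bash
cat >> h.py <<'E'
from scipy.spatial.transform import Rotation as R
def to(x,y,z,ang):
    "normalised tool shift to world point with tool x at ang degrees"
    s=sensors.get_state(); r=R.from_quat(s['eef_rot']); d=r.inv().apply(np.array([x,y,z])-s['tool_pos'])
    X=r.as_matrix()[:,0]; a=np.degrees(np.arctan2(X[1],X[0])); t=-((ang-a+180)%360-180)
    print('t',round(s['clock'],2),'pos',s['tool_pos'].round(4),'ang',a.round(1),'q',s['q'].round(2),'F',s['contact_force'].round(1),'M',s['moment'].round(2),'open',round(s['opening'],3),'row',(d/.3).round(3),round(t/360,4))
E
python3 - <<'E'
from h import *; import pickle
to(.46,-.05,.2,111)
c=pickle.load(open('side.pkl','rb')); print(plane(c,[[205,112],[231,375]],0))
E
```

```text
t 0.85 pos [ 0.4056 -0.3946  0.239 ] ang 69.1 q [ 0.96  0.64 -0.45  1.74  0.34  0.84 -0.01] F [ 0.6  0.7 -0.4] M [-0.11 -0.08  0.01] open 0.499 row [ 1.137 -0.242  0.136] -0.1165
[[ 5.10722211e-01  4.36095595e-01  1.11022302e-16]
 [ 4.83481100e-01 -4.18630917e-01  0.00000000e+00]]
```

{"name": "send_rows", "arguments": {"rows": "0.97 -0.24 0.13 -0.1165;0.97 -0.24 0.13 -0.1165;0.97 -0.24 0.13 -0.1165;0.97 -0.24 0.13 -0.1165;0.97 -0.24 0.13 -0.1165;0.97 -0.24 0.13 -0.1165;0.97 -0.24 0.13 -0.1165;0.97 -0.24 0.13 -0.1165;0.97 -0.24 0.13 -0.1165"}}

```text
clock: 1.6
tool_pos: [0.4403, -0.1004, 0.1996]
eef_rot: [0.569, 0.822, 0.001, -0.001]
contact_force: [-0.3, -1.0, -0.7]
opening: 0.5
finger_force: 0.0
```

Run:
```python
from h import *
to(.4715,.06,.2,111)
c=eyes.calibration('wrist'); print(c)
```

```text
t 1.6 pos [ 0.4403 -0.1004  0.1996] ang 110.6 q [ 0.49  0.58 -0.57  2.1   0.55  0.61 -0.11] F [-0.3 -1.  -0.7] M [-0.03 -0.12  0.07] open 0.5 row [ 0.464  0.285 -0.   ] -0.0012
{'fov_y': 67.55538542710428, 'cx': 251.12061408447806, 'cy': 191.1580285510578, 'dist_coeffs': array([0.0159961, 0.       , 0.       , 0.       , 0.       ]), 'world_from_camera': array([[ 0.93624086,  0.33401041,  0.10904169,  0.41259225],
       [ 0.35135564, -0.89133293, -0.28648703, -0.02583035],
       [ 0.0015028 ,  0.30653328, -0.95185876,  0.34531187],
       [ 0.        ,  0.        ,  0.        ,  1.        ]])}
```

{"name": "send_rows", "arguments": {"rows": "0.4 0.24 0 0;0.4 0.24 0 0;0.4 0.24 0 0;0.4 0.24 0 0;0.4 0.24 0 0;0.4 0.24 0 0;0.4 0.24 0 0"}}

```text
clock: 2.18
tool_pos: [0.4657, 0.0303, 0.1994]
eef_rot: [0.574, 0.819, -0.001, 0.0]
contact_force: [0.4, -0.4, 0.2]
opening: 0.501
finger_force: 0.0
```

Run:
```python
from h import *
c=eyes.calibration('wrist'); p,d=eyes.snapshot('wrist'); P=cloud(c,d)
cv2.imwrite('pics/w1.png',p[:,:,::-1])
for lo,hi in((.1,.115),(.085,.115),(.057,.07)):
    m=(P[...,2]>lo)&(P[...,2]<hi)&(d>0)&(p.max(2)<90)
    k,l,st,ce=cv2.connectedComponentsWithStats(m.astype(np.uint8))
    for i in range(1,k):
        if st[i,4]>100:
            q=P[l==i]; r=cv2.minAreaRect((q[:,:2]*1000).astype(np.float32)); print(lo,ce[i].round(),st[i,4],q.mean(0).round(4),[np.round(v,1) for v in r])
to(.4715,.103,.2,111)
```

```text
0.1 [290. 109.] 1171 [0.471  0.1077 0.1061] [array([472. , 106.6]), array([14.1, 59.6]), np.float64(19.8)]
0.085 [289. 109.] 1294 [0.4705 0.1075 0.1049] [array([471.9, 106.6]), array([14.2, 59.7]), np.float64(20.1)]
0.057 [308. 149.] 155 [0.5082 0.0792 0.0616] [array([508.6,  79.4]), array([30.5,  5.6]), np.float64(10.5)]
0.057 [504. 172.] 574 [0.7005 0.1243 0.0628] [array([705.5, 118.1]), array([21.2, 53.1]), np.float64(35.4)]
0.057 [347. 157.] 149 [0.5472 0.0854 0.0616] [array([546.5,  85.2]), array([31.6,  4.7]), np.float64(8.8)]
0.057 [273. 339.] 330 [ 0.5622 -0.155   0.0594] [array([ 563.4, -154.7]), array([141.3,   3.7]), np.float64(8.2)]
t 2.23 pos [0.4657 0.0302 0.1994] ang 109.9 q [ 0.18  0.6  -0.54  2.06  0.52  0.62 -0.37] F [ 0.   0.4 -0.3] M [-0.02 -0.13  0.01] open 0.501 row [ 0.221  0.101 -0.003] -0.0029
```

View pics/w1.png

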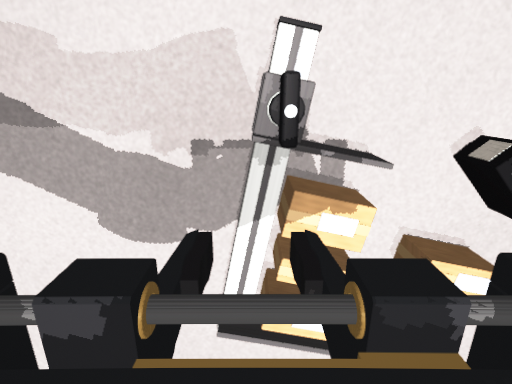

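Wrist view: clamp bar at (290,109), sitting on the saddle, measures 14×60 mm at height 106 mm – consistent; centre (0.472, 0.1066), bar direction 110°.

```bash
python3 -c "
from h import *
to(.472,.1066,.14,110)"
```

```text
t 2.23 pos [0.4657 0.0302 0.1994] ang 109.9 q [ 0.18  0.6  -0.54  2.06  0.52  0.62 -0.37] F [ 0.   0.4 -0.3] M [-0.02 -0.13  0.01] open 0.501 row [0.232 0.107 0.197] -0.0002
```

{"name": "send_rows", "arguments": {"rows": "0.232 0.107 0.15 0;0.232 0.107 0.197 0;0.232 0.107 0.197 0;0.232 0.107 0.197 0;0.232 0.107 0.197 0"}}

```text
clock: 2.65
tool_pos: [0.4719, 0.1077, 0.1402]
eef_rot: [0.573, 0.82, -0.001, -0.0]
contact_force: [-0.4, -0.6, 0.2]
opening: 0.499
finger_force: 0.0
```

```bash
python3 -c "
from h import *
to(.472,.1066,.078,110)"
```

```text
t 2.65 pos [0.4719 0.1077 0.1402] ang 110.1 q [-0.05  0.7  -0.44  2.07  0.61  0.5  -0.59] F [-0.4 -0.6  0.2] M [-0.03 -0.09 -0.  ] open 0.499 row [-0.003 -0.     0.207] 0.0003
```

{"name": "send_rows", "arguments": {"rows": "0 0 0.1 0;0 0 0.2 0;0 0 0.207 0;0 0 0.207 0"}}

```text
clock: 2.98
tool_pos: [0.4718, 0.1071, 0.0785]
eef_rot: [0.573, 0.819, -0.002, 0.0]
contact_force: [0.1, 1.0, -0.3]
opening: 0.496
finger_force: 0.0
```

{"name": "send_rows", "arguments": {"rows": "0 0 0 0;0 0 0 0;0 0 0 0;0 0 0 0;0 0 0 0", "jaw": 1.0, "force": 40}}

```text
clock: 3.4
tool_pos: [0.4709, 0.108, 0.0797]
eef_rot: [0.573, 0.82, -0.002, 0.0]
contact_force: [-4.6, -2.8, 7.1]
opening: 0.333
finger_force: 40.0
```

```bash
python3 -c "
from h import *
to(.472,.1066,.078,188.4)"
```

```text
t 3.4 pos [0.4709 0.108  0.0797] ang 110.1 q [-0.14  0.81 -0.3   2.1   0.72  0.34 -0.69] F [-4.6 -2.8  7.1] M [-0.63  0.97 -0.09] open 0.333 row [-0.006  0.002  0.006] -0.2174
```

Run:
```python
from h import *
p,d=eyes.snapshot('wrist')
cv2.imwrite('pics/w2.png',p[:,:,::-1]); to(.471,.107,.086,110)
```

```text
t 3.45 pos [0.471  0.108  0.0798] ang 110.1 q [-0.14  0.81 -0.3   2.1   0.72  0.34 -0.69] F [-4.2 -2.7  7.8] M [-0.69  1.05 -0.02] open 0.335 row [-0.003 -0.001 -0.021] 0.0004
```

View pics/w2.png

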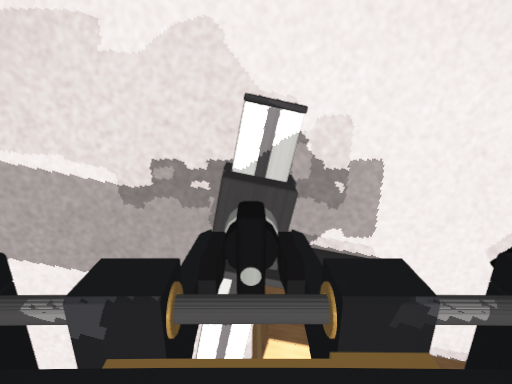

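The fingers at (210,250) and (290,250) have closed on the round hub below the bar (251,245), not the bar. Open, raise ~9 mm, and grip again.

{"name": "send_rows", "arguments": {"rows": "0 0 0 0;0 0 0 0;-0.003 -0.001 -0.03 0;-0.003 -0.001 -0.03 0", "jaw": 0.0}}

```text
clock: 3.78
tool_pos: [0.474, 0.1095, 0.0889]
eef_rot: [0.572, 0.82, 0.002, 0.001]
contact_force: [0.2, 0.4, 0.1]
opening: 0.5
finger_force: 0.0
```

{"name": "send_rows", "arguments": {"rows": "0 0 0 0;0 0 0 0;0 0 0 0;0 0 0 0;0 0 0 0;0 0 0 0", "jaw": 1.0, "force": 40}}

```text
clock: 4.28
tool_pos: [0.4708, 0.1083, 0.0872]
eef_rot: [0.572, 0.82, -0.001, -0.001]
contact_force: [-3.5, -1.0, 2.4]
opening: 0.154
finger_force: 40.0
```

```bash
python3 -c "
from h import *
to(.472,.1066,.088,188.4)"
```

```text
t 4.28 pos [0.4708 0.1083 0.0872] ang 110.2 q [-0.12  0.79 -0.33  2.1   0.71  0.36 -0.68] F [-3.5 -1.   2.4] M [-0.23  0.59 -0.  ] open 0.154 row [-0.007  0.002 -0.003] -0.2172
```

{"name": "send_rows", "arguments": {"rows": "0 0 0 -0.015;0 0 0 -0.03;0 0 0 -0.045;0 0 0 -0.06;0 0 0 -0.075;0 0 0 -0.09;0 0 0 -0.105;0 0 0 -0.12;0 0 0 -0.135;0 0 0 -0.15"}}

```text
clock: 5.12
tool_pos: [0.4699, 0.1074, 0.0871]
eef_rot: [0.135, 0.991, -0.002, -0.002]
contact_force: [-5.6, -1.7, 2.9]
opening: 0.155
finger_force: 40.0
```

```bash
python3 -c "
from h import *
to(.472,.1066,.088,188.4)"
```

```text
t 5.12 pos [0.4699 0.1074 0.0871] ang 164.4 q [ 0.03  0.83 -0.57  2.09  0.97  0.51  0.01] F [-5.6 -1.7  2.9] M [-0.37  0.96 -0.11] open 0.155 row [-0.007 -0.001 -0.003] -0.0666
```

{"name": "send_rows", "arguments": {"rows": "0 0 0 -0.015;0 0 0 -0.03;0 0 0 -0.045;0 0 0 -0.062;0 0 0 -0.062;0 0 0 -0.062"}}

```text
clock: 5.62
tool_pos: [0.4698, 0.1073, 0.0871]
eef_rot: [-0.057, 0.998, -0.001, -0.002]
contact_force: [-5.5, -1.6, 4.1]
opening: 0.154
finger_force: 40.0
```

Run:
```python
from h import *
to(.472,.1066,.088,188.4)
z=np.load('scene.npz'); c=eyes.calibration('wrist'); p,d=eyes.snapshot('wrist')
# rail direction and plate faces from side/scene clouds
import pickle
for n in('scene','side'):
    z=np.load(n+'.npz'); c=pickle.load(open(n+'.pkl','rb')); P=cloud(c,z['d']); m=(P[...,2]>.026)&(P[...,2]<.033)&(P[...,0]>.43)&(P[...,0]<.56)&(abs(P[...,1])<.21)&(cv2.cvtColor(z['p'],6+1)>110)
    v=cv2.fitLine(P[m][:,:2].astype(np.float32),2,0,.01,.01).ravel(); print(n,m.sum(),v,np.degrees(np.arctan2(v[1],v[0])))
```

```text
t 5.62 pos [0.4698 0.1073 0.0871] ang -173.5 q [ 0.08  0.86 -0.67  2.09  1.04  0.58  0.33] F [-5.5 -1.6  4.1] M [-0.36  0.96  0.09] open 0.154 row [-0.007 -0.003 -0.003] -0.0052
scene 549 [ 0.15173177 -0.9884217   0.4902821  -0.04095321] -81.2727
side 885 [ 0.16136883 -0.9868942   0.49454817 -0.05052741] -80.71364
```

{"name": "send_rows", "arguments": {"rows": "-0.001 -0.02 0 0;-0.002 -0.05 0 0;-0.003 -0.08 0 0;-0.0045 -0.11 0 0;-0.006 -0.14 0 0;-0.007 -0.17 0 0;-0.008 -0.2 0 0;-0.009 -0.23 0 0;-0.01 -0.26 0 0;-0.011 -0.28 0 0"}}

```text
clock: 6.5
tool_pos: [0.482, 0.0269, 0.0871]
eef_rot: [-0.058, 0.998, 0.001, -0.002]
contact_force: [-7.8, 5.8, 2.0]
opening: 0.157
finger_force: 40.0
```

```bash
python3 -c "
from h import *
to(.472,.1066,.088,188.4)"
```

```text
t 6.5 pos [0.482  0.0269 0.0871] ang -173.4 q [ 0.26  0.86 -0.68  2.09  1.04  0.58  0.5 ] F [-7.8  5.8  2. ] M [0.98 1.4  0.11] open 0.157 row [ 0.002  0.268 -0.002] -0.0049
```

{"name": "send_rows", "arguments": {"rows": "0 -0.012 0 0;0 -0.024 0 0;0 -0.036 0 0;0 -0.048 0 0;0 -0.06 0 0;0 -0.068 0 0;0 -0.075 0 0;0 -0.075 0 0"}}

```text
clock: 7.17
tool_pos: [0.4852, 0.0053, 0.0871]
eef_rot: [-0.058, 0.998, 0.002, -0.002]
contact_force: [-5.7, 3.8, 0.6]
opening: 0.155
finger_force: 40.0
```

Run:
```python
from h import *
to(.472,.1066,.088,188.4)
p,d=eyes.snapshot('side')
cv2.imwrite('pics/s2.png',cv2.resize(p[145:275,180:310,::-1],(580,580),interpolation=cv2.INTER_CUBIC))
```

```text
t 7.17 pos [0.4852 0.0053 0.0871] ang -173.4 q [ 0.3   0.86 -0.68  2.08  1.04  0.59  0.55] F [-5.7  3.8  0.6] M [0.9  1.01 0.1 ] open 0.155 row [ 0.005  0.341 -0.002] -0.0049
```

View pics/s2.png

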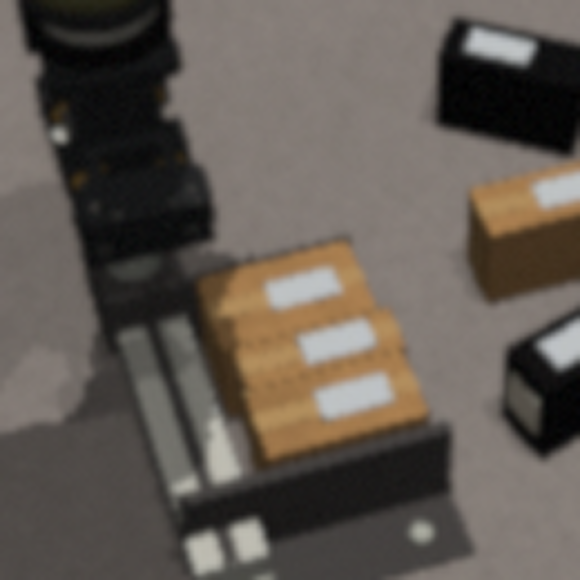

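The three boxes touch one another ((300,290)…(350,400)) with a few mm left before the end plate. Creep on.

{"name": "send_rows", "arguments": {"rows": "0 -0.004 0 0;0 -0.008 0 0;0 -0.012 0 0;0 -0.016 0 0;0 -0.016 0 0"}}

```text
clock: 7.63
tool_pos: [0.4859, 0.001, 0.0871]
eef_rot: [-0.058, 0.998, 0.002, -0.002]
contact_force: [-5.4, 5.0, 0.2]
opening: 0.151
finger_force: 40.0
```

{"name": "send_rows", "arguments": {"rows": "0 -0.004 0 0;0 -0.008 0 0;0 -0.008 0 0"}}

```text
clock: 7.88
tool_pos: [0.4859, 0.0008, 0.0871]
eef_rot: [-0.059, 0.998, 0.004, -0.001]
contact_force: [-7.1, 8.6, -0.6]
opening: 0.155
finger_force: 40.0
```

{"name": "send_rows", "arguments": {"rows": "0 -0.006 0 0;0 -0.012 0 0;0 -0.012 0 0;0 -0.012 0 0"}}

```text
clock: 8.22
tool_pos: [0.486, 0.0007, 0.0871]
eef_rot: [-0.06, 0.998, 0.007, -0.001]
contact_force: [-7.3, 14.8, -3.3]
opening: 0.156
finger_force: 40.0
```

Run:
```python
from h import *
to(.486,.0008,.088,98.5)
p,d=eyes.snapshot('side')
cv2.imwrite('pics/s3.png',cv2.resize(p[145:275,180:310,::-1],(580,580),interpolation=cv2.INTER_CUBIC))
```

```text
t 8.22 pos [0.486  0.0007 0.0871] ang -173.1 q [ 0.32  0.87 -0.69  2.08  1.03  0.58  0.57] F [-7.3 14.8 -3.3] M [ 3.04  1.49 -0.05] open 0.156 row [-0.     0.    -0.003] 0.2456
```

View pics/s3.png

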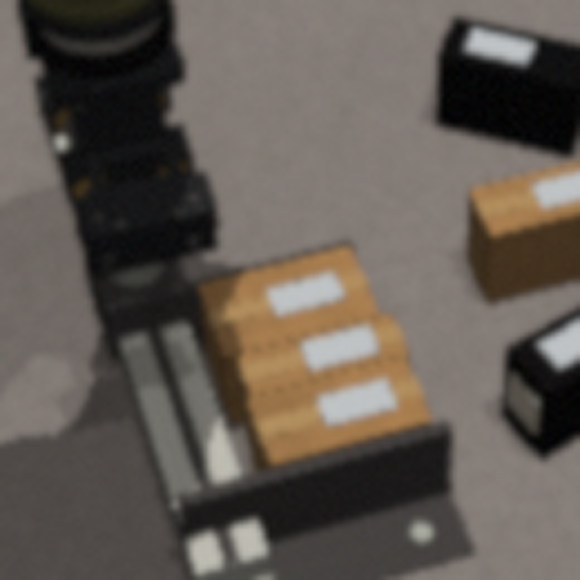

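Row is pressed against the end plate (force rises to 15 N with no motion). Tighten, keeping the light push.

{"name": "send_rows", "arguments": {"rows": "0 0 0 0.015;0 0 0 0.03;0 0 0 0.045;0 0 0 0.06;0 0 0 0.075;0 0 0 0.09;0 0 0 0.105;0 0 0 0.12;0 0 0 0.135;0 0 0 0.15"}}

```text
clock: 9.1
tool_pos: [0.4864, 0.0017, 0.0872]
eef_rot: [0.4, 0.916, 0.006, -0.004]
contact_force: [-8.3, 16.7, -0.5]
opening: 0.16
finger_force: 40.0
```

```bash
python3 -c "
from h import *
to(.486,.0008,.088,99.5)"
```

```text
t 9.1 pos [0.4864 0.0017 0.0872] ang 132.8 q [ 0.19  0.81 -0.46  2.09  0.84  0.43 -0.18] F [-8.3 16.7 -0.5] M [3.43 1.58 0.23] open 0.16 row [-0.001 -0.003 -0.003] 0.0925
```

{"name": "send_rows", "arguments": {"rows": "0 0 0 0.015;0 0 0 0.03;0 0 0 0.045;0 0 0 0.06;0 0 0 0.075;0 0 0 0.09;0 0 0 0.09;0 0 0 0.09"}}

```text
clock: 9.77
tool_pos: [0.4871, 0.0021, 0.0872]
eef_rot: [0.638, 0.77, 0.004, -0.004]
contact_force: [-7.2, 18.7, 0.2]
opening: 0.154
finger_force: 40.0
```

```bash
python3 -c "
from h import *
to(.486,.0008,.088,99.5)"
```

```text
t 9.77 pos [0.4871 0.0021 0.0872] ang 100.6 q [ 0.1   0.79 -0.32  2.09  0.66  0.35 -0.56] F [-7.2 18.7  0.2] M [3.54 1.44 0.02] open 0.154 row [-0.003 -0.004 -0.003] 0.0032
```

{"name": "send_rows", "arguments": {"rows": "0.01 0 0 0;0.018 0 0 0;0.018 0 0 0"}}

```text
clock: 10.02
tool_pos: [0.4871, 0.0024, 0.0873]
eef_rot: [0.64, 0.768, 0.002, -0.002]
contact_force: [-4.8, 7.2, -0.0]
opening: 0.157
finger_force: 40.0
```

{"name": "send_rows", "arguments": {"rows": "0 0 0 0;0 0 0 0;0 0 0 0;0 0 0 0", "jaw": 0.0}}

```text
clock: 10.35
tool_pos: [0.4884, -0.0027, 0.0875]
eef_rot: [0.642, 0.766, -0.0, 0.0]
contact_force: [0.5, 0.7, -0.3]
opening: 0.436
finger_force: 0.0
```

{"name": "send_rows", "arguments": {"rows": "0 0 -0.1 0;0 0 -0.2 0;0 0 -0.3 0;-0.1 0 -0.4 0;-0.2 0 -0.4 0;-0.25 0 -0.4 0;-0.25 0 -0.4 0"}}

```text
clock: 10.93
tool_pos: [0.5015, -0.0813, 0.2078]
eef_rot: [0.645, 0.764, -0.001, 0.002]
contact_force: [-0.3, -0.0, -0.6]
opening: 0.495
finger_force: 0.0
```

Run:
```python
from h import *
to(.486,.0008,.088,99.5)
c=eyes.calibration('wrist'); p,d=eyes.snapshot('wrist'); P=cloud(c,d)
cv2.imwrite('pics/w3.png',p[:,:,::-1])
m=(P[...,2]>.1)&(P[...,2]<.115)&(d>0)&(p.max(2)<90)
k,l,st,ce=cv2.connectedComponentsWithStats(m.astype(np.uint8))
for i in range(1,k):
    if st[i,4]>100:
        q=P[l==i]; r=cv2.minAreaRect((q[:,:2]*1000).astype(np.float32)); print(ce[i].round(),st[i,4],q.mean(0).round(4),[np.round(v,1) for v in r])
```

```text
t 10.93 pos [ 0.5015 -0.0813  0.2078] ang 99.6 q [ 0.4   0.62 -0.53  1.94  0.48  0.71 -0.25] F [-0.3 -0.  -0.6] M [-0.05 -0.06 -0.03] open 0.495 row [ 0.28  -0.005  0.398] 0.0004
[251.  91.] 1139 [0.4878 0.0022 0.1062] [array([487.8,   1. ]), array([13.7, 59.4]), np.float64(10.1)]
```

View pics/w3.png

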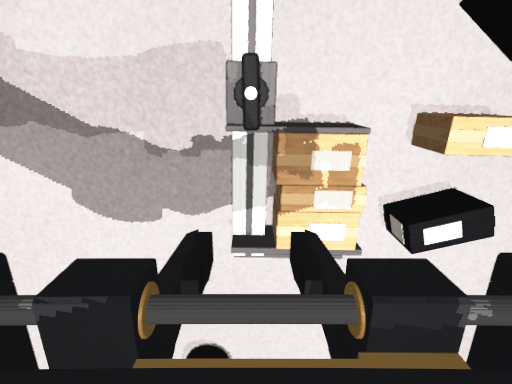

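```bash
python3 -c "
from h import *
to(.595,-.20,.16,98.7)"
```

```text
t 10.98 pos [ 0.5011 -0.0783  0.2075] ang 99.8 q [ 0.4   0.62 -0.53  1.94  0.48  0.7  -0.26] F [-0.5  0.7 -0.1] M [ 0.   -0.06  0.01] open 0.504 row [-0.453  0.239  0.159] 0.0031
```

{"name": "send_rows", "arguments": {"rows": "-0.453 0.239 0 0.003;-0.453 0.239 0 0.003;-0.453 0.239 0 0.003;-0.453 0.239 0.1 0.003;-0.453 0.239 0.159 0.003;-0.453 0.239 0.159 0.003;-0.453 0.239 0.159 0.003"}}

```text
clock: 11.57
tool_pos: [0.5947, -0.1946, 0.1588]
eef_rot: [0.648, 0.761, -0.0, -0.002]
contact_force: [-0.1, 0.4, -0.3]
opening: 0.5
finger_force: 0.0
```

Run:
```python
from h import *
to(.595,-.20,.16,98.7)
c=eyes.calibration('wrist'); p,d=eyes.snapshot('wrist'); P=cloud(c,d)
cv2.imwrite('pics/w4.png',cv2.resize(p[:260,100:450,::-1],None,fx=2.2,fy=2.2,interpolation=cv2.INTER_CUBIC))
u=np.array([-.152,.988]); x=np.array([.988,.152]); o=np.array([.5675,-.0])
a=P[...,:2]@u; b=P[...,:2]@x; 
# top surface profile in lane strips (rack x)
b0=.4878*.988+.001*.152+.075
for off in(-.035,-.02,.03,.04):
    m=(abs(b-b0-off)<.004)&(d>0)
    bins=np.arange(-.26,.06,.002); print(off,[(round(float(e),3),round(float(np.median(P[...,2][m&(a>=e)&(a<e+.002)]))*1000) if 0 else int(1000*np.median(P[...,2][m&(a>=e)&(a<e+.002)]))) for e in bins if (m&(a>=e)&(a<e+.002)).any()])
```

```text
t 11.57 pos [ 0.5947 -0.1946  0.1588] ang 99.2 q [ 0.52  0.83 -0.51  1.62  0.51  0.83 -0.04] F [-0.1  0.4 -0.3] M [-0.04 -0.12  0.01] open 0.5 row [-0.018 -0.002 -0.004] 0.0013
-0.035 [(-0.26, 247), (-0.258, 246), (-0.256, 246), (-0.254, 246), (-0.252, 246), (-0.25, 238), (-0.248, 62), (-0.246, 61), (-0.244, 61), (-0.242, 62), (-0.24, 64), (-0.238, 64), (-0.236, 64), (-0.234, 64), (-0.232, 64), (-0.23, 64), (-0.228, 64), (-0.226, 65), (-0.224, 64), (-0.222, 65), (-0.22, 64), (-0.218, 64), (-0.216, 64), (-0.214, 64), (-0.212, 65), (-0.21, 64), (-0.208, 64), (-0.206, 64), (-0.204, 64), (-0.202, 64), (-0.2, 64), (-0.198, 64), (-0.196, 64), (-0.194, 63), (-0.192, 64), (-0.19, 64), (-0.188, 64), (-0.186, 64), (-0.184, 64), (-0.182, 64), (-0.18, 64), (-0.178, 64), (-0.176, 64), (-0.174, 64), (-0.172, 64), (-0.17, 64), (-0.168, 64), (-0.166, 64), (-0.164, 64), (-0.162, 64), (-0.16, 64), (-0.158, 64), (-0.156, 64), (-0.154, 64), (-0.152, 64), (-0.15, 64), (-0.148, 64), (-0.146, 64), (-0.144, 64), (-0.142, 64), (-0.14, 65), (-0.138, 64), (-0.136, 64)]
-0.02 [(-0.26, 241), (-0.258, 237), (-0.2
[... 1856 characters left out ...]
0.236, 64), (-0.234, 64), (-0.232, 64), (-0.23, 64), (-0.228, 64), (-0.226, 65), (-0.224, 64), (-0.222, 65), (-0.22, 65), (-0.218, 64), (-0.216, 64), (-0.214, 64), (-0.212, 65), (-0.21, 64), (-0.208, 64), (-0.206, 64), (-0.204, 64), (-0.202, 64), (-0.2, 64), (-0.198, 64), (-0.196, 64), (-0.194, 64), (-0.192, 64), (-0.19, 64), (-0.188, 64), (-0.186, 64), (-0.184, 64), (-0.182, 64), (-0.18, 65), (-0.178, 64), (-0.176, 64), (-0.174, 64), (-0.172, 64), (-0.17, 64), (-0.168, 64), (-0.166, 64), (-0.164, 64), (-0.162, 64), (-0.16, 64), (-0.158, 64), (-0.156, 64), (-0.154, 64), (-0.152, 64), (-0.15, 64), (-0.148, 64), (-0.146, 64), (-0.144, 64), (-0.142, 65), (-0.14, 64), (-0.138, 64), (-0.136, 64)]
```

View pics/w4.png

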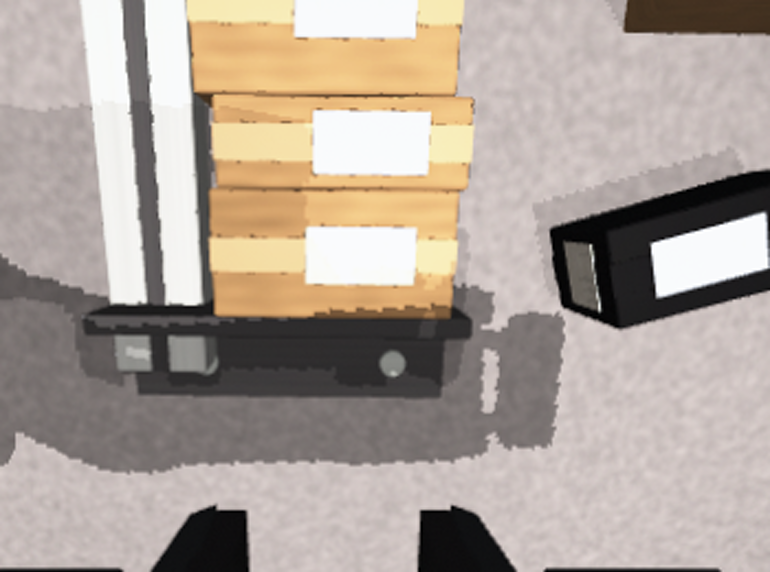

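The lower boxes stand flush on the end plate (y≈315 px) and on each other. I'll check the stop-side contact numerically.

{"name": "send_rows", "arguments": {"rows": "0.1 0 0 0;0.2 0 0 0;0.3 0 0 0;0.37 0 0 0;0.37 0 0 0;0.37 0 0 0"}}

```text
clock: 12.12
tool_pos: [0.5786, -0.0846, 0.1618]
eef_rot: [0.647, 0.762, 0.001, 0.001]
contact_force: [0.2, -0.8, 0.0]
opening: 0.497
finger_force: 0.0
```

Run:
```python
from h import *
c=eyes.calibration('wrist'); p,d=eyes.snapshot('wrist'); P=cloud(c,d)
u=np.array([-.152,.988]); x=np.array([.988,.152]); a=P[...,:2]@u; b=P[...,:2]@x; b0=.4878*.988+.075
for off in(-.03,.0,.03):
    col=np.argmin(np.where((abs(a+.11)<.01)&(d>0),abs(b-b0-off),9).min(0))
    print(off,col)
    for r in range(384):
        if -.125<a[r,col]<-.095 and d[r,col]>0: print((r,round(a[r,col]*1000,1),int(P[r,col,2]*1000),p[r,col].tolist()),end=' ')
    print()
```

```text
-0.03 217
(102, np.float64(-95.7), 0, [222, 212, 210]) (103, np.float64(-96.7), 0, [222, 211, 210]) (104, np.float64(-97.7), 0, [224, 212, 211]) (105, np.float64(-98.6), 0, [226, 215, 213]) (106, np.float64(-99.6), 0, [226, 217, 214]) (107, np.float64(-100.6), 0, [225, 215, 213]) (108, np.float64(-101.6), 0, [223, 212, 210]) (109, np.float64(-102.6), 0, [178, 168, 166]) (110, np.float64(-103.6), 0, [69, 65, 65]) (111, np.float64(-103.5), 26, [39, 38, 39]) (112, np.float64(-103.4), 46, [54, 51, 52]) (113, np.float64(-103.6), 61, [96, 91, 92]) (114, np.float64(-104.3), 62, [124, 118, 121]) (115, np.float64(-105.1), 61, [124, 118, 120]) (116, np.float64(-106.0), 60, [124, 118, 120]) (117, np.float64(-106.8), 60, [123, 118, 120]) (118, np.float64(-107.6), 60, [122, 117, 119]) (119, np.float64(-108.4), 61, [103, 97, 96]) (120, np.float64(-109.3), 59, [164, 126, 89]) (121, np.float64(-109.8), 63, [235, 190, 129]) (122, np.float64(-110.6), 64, [246, 211, 146]) (123, np.float64(-111.3), 65, [249, 220, 153]) (124, np.float64(-112.1), 65, [250, 222, 155]) (125, np.float64(-113.0), 64, [250, 22
[... 3596 characters left out ...]
(126, np.float64(-113.3), 63, [251, 226, 159]) (127, np.float64(-114.0), 65, [251, 226, 158]) (128, np.float64(-114.8), 64, [250, 224, 156]) (129, np.float64(-115.7), 63, [249, 221, 154]) (130, np.float64(-116.4), 64, [248, 218, 151]) (131, np.float64(-117.1), 66, [248, 216, 149]) (132, np.float64(-118.0), 65, [248, 217, 150]) (133, np.float64(-118.8), 65, [248, 218, 151]) (134, np.float64(-119.7), 65, [248, 217, 151]) (135, np.float64(-120.6), 64, [248, 217, 150]) (136, np.float64(-121.3), 65, [234, 188, 127]) (137, np.float64(-122.0), 66, [160, 119, 79]) (138, np.float64(-122.9), 65, [161, 120, 80]) (139, np.float64(-123.9), 64, [163, 123, 81]) (140, np.float64(-124.8), 64, [166, 125, 83])
```

The stop plate (6 mm, −103.5 to −109.5) meets the box at −109.5: no gap, and the row is 130 mm long.

```bash
python3 -c "
from plant import finish_job
print(finish_job())"
```

```text
the job is handed in; nothing more can be done
None
```

The job is handed in: I loosened the clamp, slid the stop up until the three boxes were pressed against the end plate with no visible gaps (row about 130 mm), and tightened the clamp to about 1.5 rad. It took about 12 s of robot time, and I moved nothing else on the bench.

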